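Set the bench air regulator and lock its knob

ROBOT

A 6-joint arm with a two-finger parallel gripper is mounted at the origin on a cart in front of the work surface, level with it; the furniture and walls round the work are solid. World frame = base frame: x ahead of the robot, y to its left, z up, the work surface at z = 0. Lengths are in m, angles in rad, forces in N, time in s.
With the tool pointing down it reaches from about 0.35 to 0.775 m from the base axis. Payload 7.3 kg.
Tool frame: the origin (TCP) lies midway between the tips of the shut fingers; the grasp point (between the pads) lies 19 mm behind it; z points along the fingers, y is the line along which they close (so a half turn about z gives the same grasp; the last joint's range is limited). The gripper opens to 92 mm and grips with 3 to 60 N. Pads are 19 mm wide; open, the fingers measure 130 mm over their backs; the gripper's body (75 mm by 190 mm) begins 47 mm behind the grasp point.
Start: joints at [-1.481, 0.342, 1.524, -0, 1.275, -0.146], TCP at [0.123, -0.51, 0.227] pointing down, gripper open.
Joint ranges: [-2.53, 2.53], [-0.77, 2.02], [0.04, 2.7], [-1, 4.14], [0.28, 2.66], [-3.11, 3.11]. Speed limits (rad/s): [2.57, 2.57, 3.14, 3.14, 3.14, 3.14].

INTERFACE

Orientations are given as [roll, pitch, yaw] about the fixed x, y, z axes, in that order (R = Rz(yaw) Ry(pitch) Rx(roll)).
In Python, from cell import monitor, vision, workorder gives the robot as it stands.
- The arm moves only by the tool move_arm, never from a script. Its argument "rows" is a list of rows, each a list of 5 numbers: the shift along the world's x, y, z in mm, then the turn about the world's z in rad, then the closure, from -1 (fully open) to 1 (shut). A call has 1 to 12 rows; each row shifts and turns the commanded pose from where the row before left it; what a row does not reach is not made up. A row lasts 1/10 s, in which the tool goes at most 50 mm and 8.59 degrees, less where a joint would pass 70% of its speed; a pose out of reach is approached as far as the arm can. A call is refused whole if a number of a shift passes 50 or a number of a turn 0.15, either way. A call with a gripper value outside its range is refused whole. The fingers move at their own pace and stop on an object; "newtons" is the grip in N (left out, the last holds). Time passes only in rows, so rows that do not move let the fingers close. It gives the time, the measured TCP pose, the force, the opening and the grip force at its end, in the units of the state.
- monitor.observe(): the state, without advancing time (a new reading comes with each control period).
- vision.read_camera(name): name is "side" or "top"; returns the picture (384x512x3 uint8, red, green, blue); there is no depth.
- vision.get_calibration(name): a dict with "K" (3x3 intrinsics, pixels), "k1" (the pictures are not rectified: a ray, as slopes to the right and down, at radius r is drawn at 1 + k1 r^2 times it, then the intrinsics apply), "T" (4x4, takes a point from camera to world coordinates). Camera axes: x right, y up, looking along -z (the intrinsics and any distortion apply to the point x, -y, -z); pixel columns grow to the right and rows downward; lengths in m; the calibration is good to about 2 mm. A picture is of the moment at which its call begins. get_calibration takes no time and is no camera call.
- workorder.hand_in(): hands the job in; it is judged then, once.
The state is a dict: "time": time; "qpos": joint angles; "qvel": joint speeds; "joint_efforts": joint torques, N m; "tool_pos": TCP position; "tool_rot": TCP orientation; "contact_force": force on the tool from outside, world axes, zero at the start; "torque": the same for the moment, N m; "opening": finger opening in m; "grip_force": force on a finger pad.
Only numpy, scipy, OpenCV 4.12 (cv2) and the standard library are available. Lean on these libraries where they do the work, as an engineer would, in place of code of your own. Each camera call takes 0.05 s, during which the arm holds its last target. There are 200 camera calls.

TASK

Set the air regulator on the bench: turn its knob clockwise until the pointer stands at the broad raised mark on the dial, feel within the mark for the place where the catch lets the knob out, and pull the knob straight up and all the way out so that it locks there. Pull gently while the catch still holds and never force it, by pulling or by turning; leave the locked knob standing out, and do not disturb the spanner and the bearing lying beside it.

Things in the scene. Friction and masses are not known exactly. Their poses are not given: they have to be found in the camera images.
- regulator: Bench air regulator, fixed: steel plate 96 x 124 x 8, square cast block with a gauge in front and brass ports at the sides, on it a round grey bonnet 80 in diameter, its flat top (the dial) 72 above the bench. Origin on the knob's axis at bench height, z up; -x points from that axis to the middle of the broad mark.
- mark (a point): Middle of the broad raised dark steel mark on the dial, 36 from the knob's axis, 74 above the bench; the mark reaches 0.33 rad to either side, thin short ticks stand round the rest. The catch has one slot, within 0.3 rad either side of the mark's middle; where exactly differs each time, is hidden and must be felt. It lets the knob out over about 0.07 rad of turning.
- reg_stem (a joint): Turning of the knob about its vertical axis, rad: 0 when the pointer stands at the middle of the mark, growing clockwise as seen from above, from -1.4 to 0.5; starts between -1.15 and -0.7 (pointer short of the mark). It stays where it is left (friction about 0.05 N m) and turns only while the knob is not locked.
- reg_knob (a joint): Pull-out of the knob, straight up, m: 0 in (start), 0.010 fully out and locked. 2 N of friction; stays where left. Away from the slot a sprung catch resists after 1 mm (4 N pull, then 4 N per mm); the knob can still be turned under a light pull, and at the slot that resistance vanishes. In the slot it slides out and cannot turn. Over 20 N on the catch (5 mm forced, or 0.5 N m of twist in the slot) damages it.
- knob_grip (a point): Centre of the knob's grip bar, on the knob's axis: an upright bar 50 long, 16 wide and 28 high on a round black skirt 59 in diameter. The point lies 98 above the bench when the knob is in; the bar reaches 14 above and 13 below it, to the skirt. The point's -x axis points along the bar to the pointer, y across the bar (the 16 width), z up.
- knob_pointer (a point): Tip of the knob's pointer, a steel ridge at the edge of the skirt in line with the grip bar, 31 from the axis, 82 above the bench when the knob is in.
- spanner: Loose steel spanner, 21 x 147 x 9, lying on the bench in front of the regulator; a bystander. Origin under its centre.
- ball_bearing: Loose steel ball bearing, 47 in diameter, 14 high, lying flat on the bench to the right of the regulator; a bystander. Origin under its centre.

How it is judged:
By the outcome, as a careful person would: the job done as asked, in the order asked, and still so for the second after the job is handed in, with the robot touching nothing.
It also fails if it takes over 56 s, if anything falls off the work surface, if the arm or the gripper's body presses on something with over 40 N, if the wrist force passes 120 N, or if a joint passes its speed limit or range.

## Working session

There is one attempt and no reset: what is moved stays moved. The work goes in short steps, Python scripts to look and compute and a tool call to move; the robot and the scene stay as the last step left them, time stands still between calls to the robot, and variables do not carry over. Pictures are saved under pics/ and viewed, at most 10 in all, crops included, and the job is handed in when it is done.

Besides the shell and the picture viewer there is one more tool, called after "Request:" as name(argument=value, ...), one argument or row to a line, values as JSON. move_arm: Moves the arm, as the interface text tells. Its arguments: {"type":"object","properties":{"rows":{"type":"array","items":{"type":"array","items":{"type":"number"}}},"newtons":{"type":"number"}},"required":["rows"]}

```bash
mkdir -p pics
cat > h.py <<'E'
import numpy as np, cv2
from cell import monitor, vision, workorder
def ray(n,u,v):
    c=vision.get_calibration(n);K=np.array(c["K"]);T=np.array(c["T"])
    p=cv2.undistortPoints(np.array([[[u,v]]],float),K,np.array([c["k1"],0,0,0,0.]))[0,0] if 0 else None
    x=(u-K[0,2])/K[0,0];y=(v-K[1,2])/K[1,1];rd=np.hypot(x,y);r=rd
    for _ in range(20): r=rd/(1+c["k1"]*r*r)
    s=r/rd if rd>0 else 1
    return T[:3,3],T[:3,:3]@np.array([x*s,-y*s,-1])
def onz(n,u,v,z):
    o,d=ray(n,u,v);return o+d*(z-o[2])/d[2]
def proj(n,p):
    c=vision.get_calibration(n);K=np.array(c["K"]);T=np.array(c["T"])
    q=T[:3,:3].T@(np.array(p)-T[:3,3]);x=q[0]/-q[2];y=-q[1]/-q[2];s=1+c["k1"]*(x*x+y*y)
    return K[0,0]*x*s+K[0,2],K[1,1]*y*s+K[1,2]
def shot(n,f,crop=None,s=1):
    im=vision.read_camera(n)[:,:,::-1]
    cv2.imwrite("pics/raw_"+f,im)
    if crop: a,b,c,d=crop; im=im[b:d,a:c]
    cv2.imwrite("pics/"+f,cv2.resize(im,None,fx=s,fy=s,interpolation=cv2.INTER_CUBIC))
E
python3 - <<'E'
from h import *
a=vision.read_camera("top")[:,:,::-1];b=vision.read_camera("side")[:,:,::-1]
cv2.imwrite("pics/raw_t0.png",a);cv2.imwrite("pics/raw_s0.png",b)
cv2.imwrite("pics/a0.png",cv2.resize(a,(800,600)));cv2.imwrite("pics/b0.png",b)
for n in("top","side"):
    c=vision.get_calibration(n);print(c)
print(monitor.observe())
E
```

```text
{'K': array([[400.2350895 ,   0.        , 257.35134117],
       [  0.        , 400.2350895 , 193.62605873],
       [  0.        ,   0.        ,   1.        ]]), 'k1': -0.03361373309538272, 'T': array([[-0.01157169,  0.99487775, -0.10042096,  0.49146486],
       [-0.99945204, -0.00839301,  0.03201845, -0.01306222],
       [ 0.03101161,  0.10073644,  0.99442971,  0.94312916],
       [ 0.        ,  0.        ,  0.        ,  1.        ]])}
{'K': array([[488.60431976,   0.        , 259.68063657],
       [  0.        , 488.60431976, 188.02546273],
       [  0.        ,   0.        ,   1.        ]]), 'k1': -0.16241710191813943, 'T': array([[ 0.99977684, -0.02062528, -0.00456845,  0.57672843],
       [ 0.00384182,  0.39016698, -0.9207361 , -0.82449435],
       [ 0.0207729 ,  0.92051308,  0.39015915,  0.4142968 ],
       [ 0.        ,  0.        ,  0.        ,  1.        ]])}
{'time': 0.1, 'qpos': array([-1.48097709e+00,  3.42637091e-01,  1.52489635e+00,  2.33097518e-05,
        1.27541562e+00, -1.46007067e-01]), 'qvel': array([ 0.00012418, -0.00177775, -0.0013375 ,  0.00179834, -0.00019749,
       -0.00116705]), 'joint_efforts': array([ 1.59192892e-03, -4.32006347e+01, -2.44694030e+01,  7.19582615e-02,
        5.26890904e-02, -4.74642491e-05]), 'tool_pos': array([ 0.12265718, -0.51010485,  0.22613152]), 'tool_rot': array([-3.14025392e+00, -2.19395830e-04,  2.35819357e-01]), 'contact_force': array([-0.87147561, -0.03531283, -0.36526526]), 'torque': array([ 0.02622595, -0.02319692,  0.04064075]), 'grip_force': 0.0, 'opening': 0.09189739806666704}
```

View pics/a0.png

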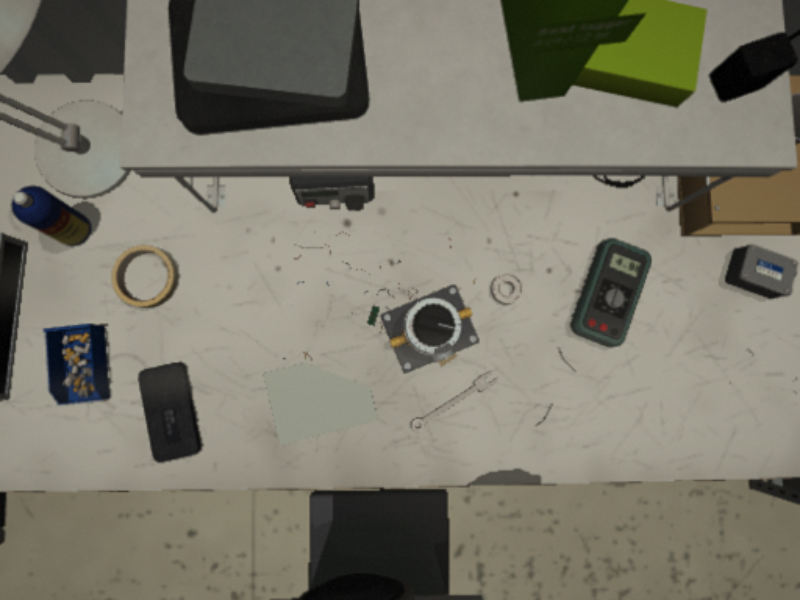

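View pics/b0.png

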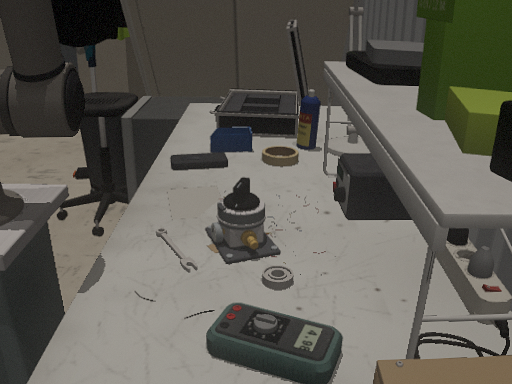

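The regulator is at about (277,208) raw in the top view and (241,215) in the side view. The spanner lies in front of it and the bearing to its right. I'll zoom in on the knob.

Run:
```python
from h import *
a=cv2.imread("pics/raw_t0.png")[170:250,230:330]
cv2.imwrite("pics/c0.png",cv2.resize(a,None,fx=7.5,fy=7.5,interpolation=cv2.INTER_CUBIC))
b=cv2.imread("pics/raw_s0.png")
print(onz("top",277,208,.1),onz("side",241,202,.098))
```

```text
[ 0.54571359 -0.08141527  0.1       ] [ 0.55165478 -0.13517073  0.098     ]
```

View pics/c0.png

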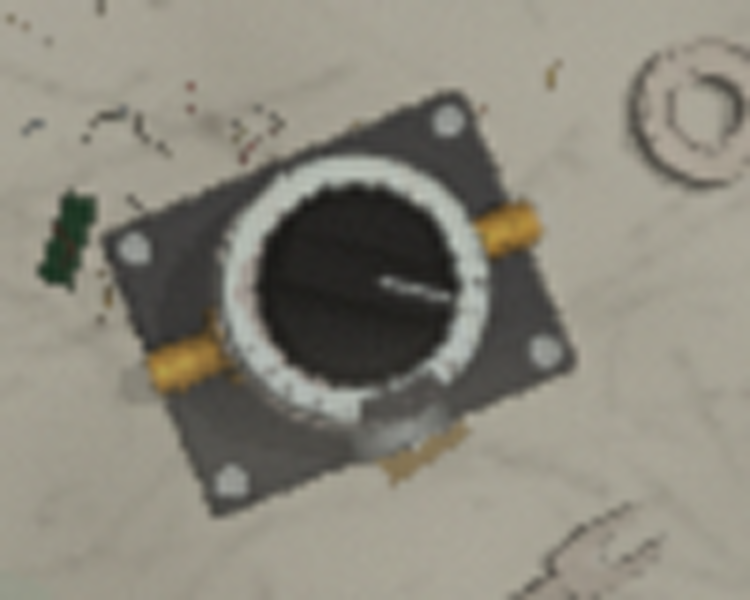

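The pointer runs from (385,280) to (447,296) in the crop. The dark mark is near (400,408) and the dial centre near (356,290). I'll turn these into world points and cross-check them in the side view.

Run:
```python
from h import *
f=lambda x,y,z:onz("top",230+(x+.5)/7.5-.5,170+(y+.5)/7.5-.5,z)
c=f(356,290,.072);k=f(356,285,.085);p0=f(385,280,.084);p=f(449,297,.082);m=f(402,405,.074)
print(c,k,p,m)
yaw=lambda a,b:np.arctan2(*(b-a)[1::-1])
print("r ptr",np.linalg.norm((p-c)[:2]),"r mark",np.linalg.norm((m-c)[:2]))
print("yaw ptr",yaw(c,p),yaw(p0,p),"mark",yaw(c,m))
# plate corners yaw
q=[f(*v,.008) for v in((135,249),(449,121),(545,350),(233,482))]
print("bolt yaws",[yaw(q[i],q[(i+1)%4]) for i in range(4)],"bolts mid",np.mean(q,0))
for z in(.0,.072,.112):print(proj("side",[c[0],c[1],z]))
b=cv2.imread("pics/raw_s0.png")[165:285,150:310]
cv2.imwrite("pics/d0.png",cv2.resize(b,None,fx=5,fy=5,interpolation=cv2.INTER_CUBIC))
```

```text
[ 0.54700406 -0.08374983  0.072     ] [ 0.54761193 -0.08271855  0.085     ] [ 0.54408525 -0.10976114  0.082     ] [ 0.51338983 -0.09639411  0.074     ]
r ptr 0.026174560876243272 r mark 0.03591370843843157
yaw ptr -1.682541892157012 -1.8311408974691044 mark -2.7818067094867605
bolt yaws [np.float64(-1.1918100161543785), np.float64(-2.7637606920779887), np.float64(1.957134595647215), np.float64(0.3878110222212476)] bolts mid [ 0.54803452 -0.0841877   0.008     ]
(np.float64(239.17593014797745), np.float64(241.04612231784802))
(np.float64(239.32775589539543), np.float64(203.2749916827521))
(np.float64(239.43539281709727), np.float64(181.08867253489512))
```

View pics/d0.png

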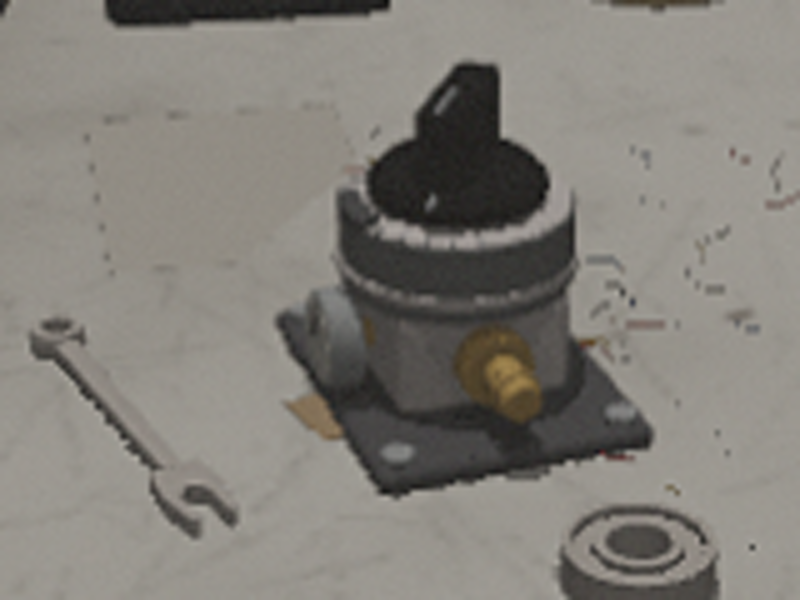

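Run:
```python
from h import *
def tri(a,b):
    (o1,d1),(o2,d2)=ray("top",*a),ray("side",*b)
    s=np.linalg.lstsq(np.c_[d1,-d2],o2-o1,rcond=None)[0];return o1+s[0]*d1,o2+s[1]*d2
print("shelf",tri((82,108.5),(323,62)),tri((505,107),(437,214)))
g=lambda x,y,z:onz("side",150+(x+.5)/5-.5,165+(y+.5)/5-.5,z)
k=g(458,183,.083);t=g(430,205,.082);print(k,t,np.arctan2(*(t-k)[1::-1]))
print("dial side",g(457,192,.072))
for psi in np.arange(-2.1,-1.4,.1):
    P=lambda r,z:[.548+r*np.cos(psi),-.083+r*np.sin(psi),z]
    h=[proj("top",P(r,z)) for r,z in((31,.082),(10,.112)) for r in[r/1000]]
    s=proj("side",P(.031,.082))
    print(round(psi,2),[(round((u-229.5)*7.5),round((v-169.5)*7.5)) for u,v in h],round((s[0]-149.5)*5),round((s[1]-164.5)*5))
```

```text
shelf (array([0.71339027, 0.27065235, 0.25651344]), array([0.71642803, 0.27038992, 0.25738686])) (array([ 0.7167644 , -0.49123637,  0.25450152]), array([ 0.7162317 , -0.49113194,  0.25425472]))
[ 0.55066977 -0.09933583  0.083     ] [ 0.54227605 -0.11457459  0.082     ] -2.07426360054923
dial side [ 0.54974961 -0.08251502  0.072     ]
-2.1 [(450, 338), (397, 296)] 400 199
-2.0 [(455, 329), (398, 292)] 409 201
-1.9 [(459, 319), (399, 289)] 417 202
-1.8 [(462, 308), (400, 285)] 427 204
-1.7 [(463, 298), (401, 282)] 436 205
-1.6 [(464, 287), (401, 278)] 446 205
-1.5 [(463, 276), (401, 275)] 455 205
-1.4 [(462, 266), (400, 271)] 465 205
```

Request:
move_arm(
  rows=[
    [40,40,0,0.1,-1],
    [40,40,0,0.1,-1],
    [40,40,0,0.1,-1],
    [40,40,0,0.1,-1],
    [40,40,0,0.1,-1],
    [40,40,0,0.1,-1],
    [40,40,0,0.1,-1],
    [40,40,0,0.1,-1],
    [40,40,0,0.1,-1],
    [0,0,0,0.1,-1],
  ],
)

```text
time: 1.1
tool_pos: [0.4439, -0.1878, 0.2264]
tool_rot: [3.141, -0.002, 1.247]
contact_force: [-1.0, -1.0, -0.4]
opening: 0.092
grip_force: 0.0
```

The shelf edge is at x=0.714, z=0.255, so the gripper has clearance. The axis is at about (0.548, -0.083), pointer yaw about -1.74, mark yaw about -2.77, so the stem angle is about -1.03. Both views agree.

Request:
move_arm(
  rows=[
    [30,30,0,0.08,-1],
    [35,37,0,0.08,-1],
    [0,0,-40,0,-1],
    [0,0,-30,0,-1],
    [0,0,0,0,-1],
    [0,0,0,0,-1],
    [0,0,0,0,-1],
  ],
)

```text
time: 1.8
tool_pos: [0.5061, -0.1266, 0.1584]
tool_rot: [3.139, 0.001, 1.395]
contact_force: [0.5, 0.3, 0.0]
opening: 0.0918
grip_force: 0.0
```

Run:
```python
from h import *
s=monitor.observe();print(s["tool_pos"],s["tool_rot"],s["contact_force"],s["torque"])
shot("side","e0.png",(170,110,320,230),5)
t=s["tool_pos"];print([(round((u-169.5)*5),round((v-109.5)*5)) for u,v in (proj("side",p) for p in (t,[.548,-.083,.112]))])
```

```text
[ 0.50609488 -0.12664723  0.15844263] [3.13871176e+00 6.22408674e-04 1.39521184e+00] [0.46229424 0.32937822 0.02682138] [-0.01417272 -0.09161521 -0.00823301]
[(210, 267), (353, 357)]
```

View pics/e0.png

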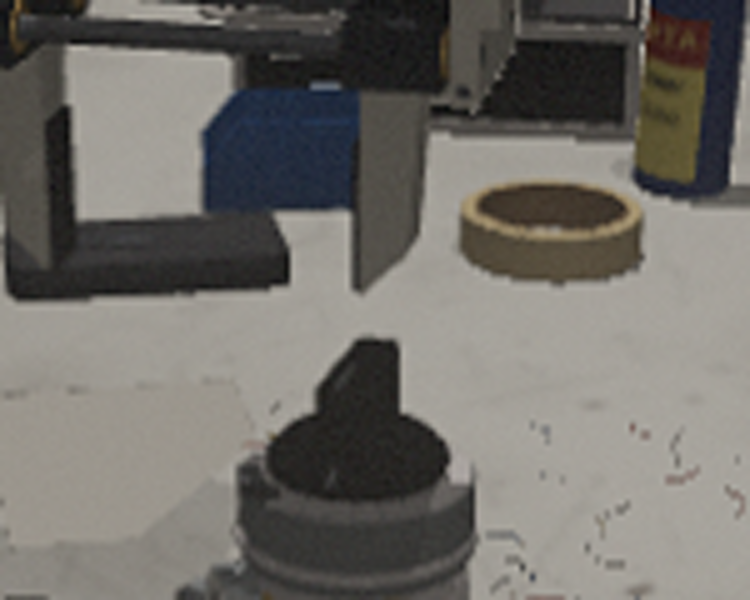

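The gripper is above and short of the knob because some row travel was lost to the speed limits. The bar top is near (360,345) in the crop. I'll correct from the measured pose.

Request:
move_arm(
  rows=[
    [14,15,0,0,-1],
    [14,14,0,0,-1],
    [14,14,0,0,-1],
    [0,0,0,0,-1],
    [0,0,0,0,-1],
    [0,0,0,0,-1],
  ],
)

```text
time: 2.45
tool_pos: [0.5469, -0.0836, 0.1573]
tool_rot: [3.141, 0.0, 1.395]
contact_force: [0.2, -0.0, -0.4]
opening: 0.0922
grip_force: 0.0
```

Run:
```python
from h import *
s=monitor.observe();print(s["tool_pos"],s["tool_rot"],s["contact_force"],s["torque"])
shot("side","e1.png",(170,110,320,230),5)
```

```text
[ 0.54688219 -0.08364737  0.15731846] [3.14090975e+00 3.33330370e-04 1.39518187e+00] [ 0.22716006 -0.00849234 -0.40939515] [-0.0086292  -0.06545402  0.03530625]
```

View pics/e1.png

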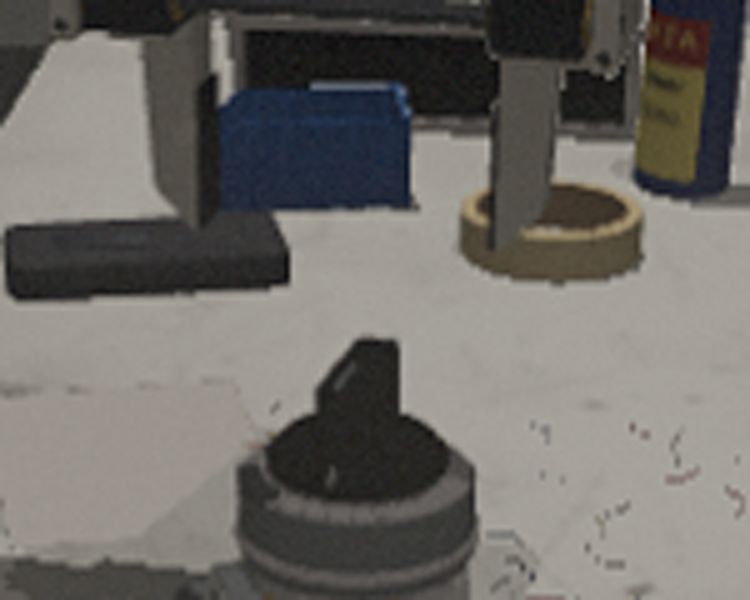

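The fingers straddle the bar: their inner edges are at columns 205 and 493, so the middle is about 349 against the bar at about 358. That calls for a shift of about +2 mm in x. I'll lower and close gently.

Request:
move_arm(
  rows=[
    [2,0,-25,0,-1],
    [0,0,-25,0,-1],
    [0,0,-12,0,-1],
    [0,0,-4,0,-1],
    [0,0,0,0,-1],
    [0,0,0,0,-1],
    [0,0,0,0,-1],
  ],
)

```text
time: 3.2
tool_pos: [0.5499, -0.0832, 0.0918]
tool_rot: [3.14, 0.0, 1.396]
contact_force: [-0.1, -0.4, 0.7]
opening: 0.092
grip_force: 0.0
```

Request:
move_arm(
  newtons=5,
  rows=[
    [0,0,0,0,0.4],
    [0,0,0,0,0.6],
    [0,0,0,0,0.6],
    [0,0,0,0,1],
    [0,0,0,0,1],
    [0,0,0,0,1],
    [0,0,0,0,1],
    [0,0,0,0,1],
    [0,0,0,0,1],
    [0,0,0,0,1],
    [0,0,0,0,1],
    [0,0,0,0,1],
  ],
)

```text
time: 4.4
tool_pos: [0.5496, -0.083, 0.0908]
tool_rot: [3.141, -0.0, 1.396]
contact_force: [2.0, -0.0, -0.2]
opening: 0.0169
grip_force: 4.8
```

```bash
cat > o.py <<'E'
from h import *
s=monitor.observe()
for k in("time","tool_pos","tool_rot","contact_force","torque","opening","grip_force"):print(k,np.round(s[k],4))
E
python3 o.py
```

```text
time 4.4
tool_pos [ 0.5496 -0.083   0.0908]
tool_rot [ 3.1406 -0.      1.3957]
contact_force [ 2.0442 -0.0085 -0.2031]
torque [-0.0372 -0.4765 -0.035 ]
opening 0.0169
grip_force 4.8469
```

Request:
move_arm(
  newtons=20,
  rows=[
    [0.5,0,0,0,1],
    [0,0,0,0,1],
    [0,0,0,0,1],
    [0,0,0,-0.05,1],
    [0,0,0,-0.05,1],
    [0,0,0,-0.05,1],
    [0,0,0,-0.05,1],
    [0,0,0,0,1],
    [0,0,0,0,1],
  ],
)

```text
time: 5.3
tool_pos: [0.55, -0.083, 0.0908]
tool_rot: [3.141, -0.0, 1.197]
contact_force: [2.3, -0.7, -0.3]
opening: 0.0159
grip_force: 19.9
```

```bash
python3 o.py
```

```text
time 5.3
tool_pos [ 0.55   -0.083   0.0908]
tool_rot [ 3.1409e+00 -1.0000e-04  1.1970e+00]
contact_force [ 2.3229 -0.7242 -0.2748]
torque [ 0.0046 -0.3267 -0.0496]
opening 0.0159
grip_force 19.9035
```

Request:
move_arm(
  rows=[
    [0.5,0,0,-0.05,1],
    [0,0,0,-0.05,1],
    [0,0,0,-0.05,1],
    [0,0,0,-0.05,1],
    [0,0,0,-0.05,1],
    [0,0,0,-0.05,1],
    [0,0,0,-0.05,1],
    [0,0,0,-0.05,1],
    [0,0,0,-0.05,1],
    [0,0,0,-0.03,1],
    [0,0,0,0,1],
    [0,0,0,0,1],
  ],
)

```text
time: 6.5
tool_pos: [0.5506, -0.0835, 0.0908]
tool_rot: [3.14, -0.0, 0.717]
contact_force: [3.2, -3.2, -1.1]
opening: 0.0162
grip_force: 19.9
```

Run:
```python
exec(open("o.py").read())
shot("side","e2.png",(180,140,300,230),6)
```

```text
time 6.5
tool_pos [ 0.5506 -0.0835  0.0908]
tool_rot [ 3.1403e+00 -2.0000e-04  7.1720e-01]
contact_force [ 3.2451 -3.19   -1.0902]
torque [-0.5808 -0.5403 -0.0267]
opening 0.0162
grip_force 19.9037
```

View pics/e2.png

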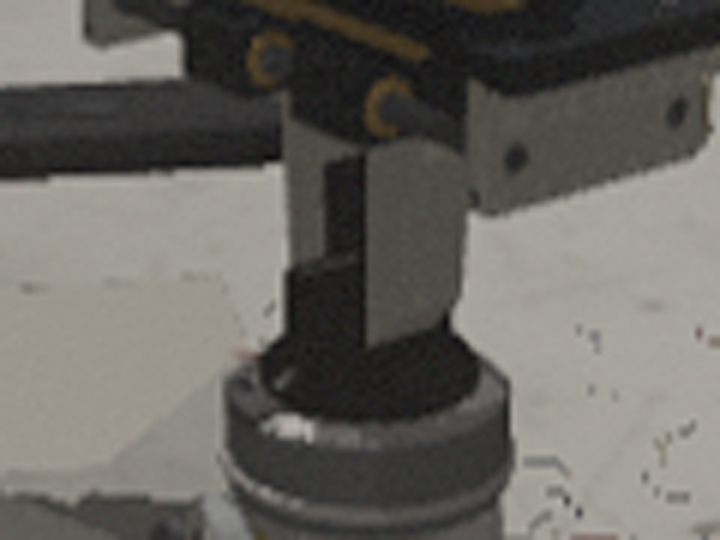

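The bar is firmly held and has turned with the gripper. The pointer at (285,375) is nearing the mark at about (240,370). Now a light pull.

Request:
move_arm(
  rows=[
    [0.7,-0.7,0.5,0,1],
    [0,0,0.5,0,1],
    [0,0,0.5,0,1],
    [0,0,0,0,1],
    [0,0,0,0,1],
  ],
)

```text
time: 7.05
tool_pos: [0.5506, -0.0836, 0.092]
tool_rot: [-3.141, 0.0, 0.716]
contact_force: [1.2, -1.7, -4.5]
opening: 0.0158
grip_force: 19.9
```

```bash
python3 o.py
```

```text
time 7.05
tool_pos [ 0.5506 -0.0836  0.092 ]
tool_rot [-3.1411e+00  4.0000e-04  7.1600e-01]
contact_force [ 1.2379 -1.7439 -4.4925]
torque [-0.258  -0.4162 -0.0081]
opening 0.0158
grip_force 19.9025
```

Request:
move_arm(
  rows=[
    [0,0,0.5,0,1],
    [0,0,0.4,0,1],
    [0,0,0,0,1],
    [0,0,0,0,1],
  ],
)

```text
time: 7.45
tool_pos: [0.5506, -0.0836, 0.0928]
tool_rot: [-3.141, 0.0, 0.716]
contact_force: [0.8, -2.4, -8.6]
opening: 0.0159
grip_force: 19.9
```

Request:
move_arm(
  rows=[
    [0,0,0,-0.02,1],
    [0,0,0,-0.02,1],
    [0,0,0,-0.02,1],
    [0,0,0,0,1],
  ],
)

```text
time: 7.85
tool_pos: [0.5507, -0.0837, 0.093]
tool_rot: [-3.141, 0.0, 0.655]
contact_force: [0.9, -2.0, -8.4]
opening: 0.0159
grip_force: 19.9
```

Request:
move_arm(
  rows=[
    [0,0,0,-0.02,1],
    [0,0,0,-0.02,1],
    [0,0,0,-0.02,1],
    [0,0,0,0,1],
  ],
)

```text
time: 8.25
tool_pos: [0.5508, -0.0837, 0.0931]
tool_rot: [-3.142, 0.0, 0.595]
contact_force: [0.3, -2.6, -9.3]
opening: 0.0156
grip_force: 19.9
```

Request:
move_arm(
  rows=[
    [0,0,0,-0.02,1],
    [0,0,0,-0.02,1],
    [0,0,0,-0.02,1],
    [0,0,0,0,1],
  ],
)

```text
time: 8.65
tool_pos: [0.5509, -0.0838, 0.0931]
tool_rot: [3.141, 0.0, 0.535]
contact_force: [1.0, -3.7, -9.4]
opening: 0.0157
grip_force: 20.0
```

Request:
move_arm(
  rows=[
    [0,0,0,-0.02,1],
    [0,0,0,-0.02,1],
    [0,0,0,-0.02,1],
    [0,0,0,0,1],
  ],
)

```text
time: 9.05
tool_pos: [0.5509, -0.0838, 0.0932]
tool_rot: [3.141, 0.0, 0.475]
contact_force: [0.2, -4.2, -8.2]
opening: 0.016
grip_force: 20.0
```

Request:
move_arm(
  rows=[
    [0,-0.5,0,-0.02,1],
    [0,0,0,-0.02,1],
    [0,0,0,-0.02,1],
    [0,0,0,0,1],
  ],
)

```text
time: 9.45
tool_pos: [0.5509, -0.084, 0.0931]
tool_rot: [-3.141, -0.0, 0.415]
contact_force: [-0.3, -2.2, -8.6]
opening: 0.0157
grip_force: 20.0
```

```bash
python3 o.py
```

```text
time 9.45
tool_pos [ 0.5509 -0.084   0.0931]
tool_rot [-3.1415e+00 -1.0000e-04  4.1490e-01]
contact_force [-0.3262 -2.1746 -8.5913]
torque [-0.4068 -0.2179  0.0976]
opening 0.0157
grip_force 19.9591
```

Request:
move_arm(
  rows=[
    [0,0,0,-0.02,1],
    [0,0,0,-0.02,1],
    [0,0,0,-0.02,1],
    [0,0,0,0,1],
  ],
)

```text
time: 9.85
tool_pos: [0.551, -0.0841, 0.0932]
tool_rot: [3.142, -0.0, 0.355]
contact_force: [1.4, -1.3, -8.5]
opening: 0.0159
grip_force: 20.0
```

Request:
move_arm(
  rows=[
    [0,-0.3,0,-0.02,1],
    [0,0,0,-0.02,1],
    [0,0,0,-0.02,1],
    [0,0,0,0,1],
  ],
)

```text
time: 10.25
tool_pos: [0.551, -0.0842, 0.0932]
tool_rot: [-3.141, -0.0, 0.295]
contact_force: [1.4, 0.3, -9.0]
opening: 0.0157
grip_force: 20.0
```

Request:
move_arm(
  rows=[
    [0,0,0,-0.02,1],
    [0,0,0,-0.02,1],
    [0,0,0,-0.02,1],
    [0,0,0,0,1],
  ],
)

```text
time: 10.65
tool_pos: [0.551, -0.0844, 0.0932]
tool_rot: [3.142, -0.0, 0.235]
contact_force: [1.5, 0.6, -8.2]
opening: 0.0162
grip_force: 20.0
```

Request:
move_arm(
  rows=[
    [0,0,0,-0.02,1],
    [0,0,0,-0.02,1],
    [0,0,0,-0.02,1],
    [0,0,0,0,1],
  ],
)

```text
time: 11.05
tool_pos: [0.551, -0.0845, 0.0932]
tool_rot: [3.141, -0.0, 0.175]
contact_force: [2.0, 1.0, -7.7]
opening: 0.0161
grip_force: 20.0
```

```bash
python3 o.py
```

```text
time 11.05
tool_pos [ 0.551  -0.0845  0.0932]
tool_rot [ 3.1414e+00 -2.0000e-04  1.7480e-01]
contact_force [ 2.0005  1.0455 -7.7189]
torque [ 0.1295 -0.4284  0.0411]
opening 0.0161
grip_force 19.9711
```

Request:
move_arm(
  rows=[
    [0,0,0,-0.02,1],
    [0,0,0,-0.02,1],
    [0,0,0,-0.01,1],
    [0,0,0,0,1],
  ],
)

```text
time: 11.45
tool_pos: [0.5511, -0.0845, 0.0937]
tool_rot: [3.141, -0.001, 0.125]
contact_force: [1.2, 0.7, -1.9]
opening: 0.0161
grip_force: 20.0
```

Request:
move_arm(
  rows=[
    [0,0,0,-0.02,1],
    [0,0,0,-0.02,1],
    [0,0,0,-0.01,1],
    [0,0,0,0,1],
  ],
)

```text
time: 11.85
tool_pos: [0.5511, -0.0846, 0.0935]
tool_rot: [3.141, -0.001, 0.075]
contact_force: [0.7, -0.5, 1.1]
opening: 0.0156
grip_force: 20.0
```

```bash
python3 o.py
```

```text
time 11.85
tool_pos [ 0.5511 -0.0846  0.0935]
tool_rot [ 3.1411e+00 -7.0000e-04  7.5300e-02]
contact_force [ 0.6703 -0.5154  1.1039]
torque [ 0.0006 -0.0224  0.01  ]
opening 0.0156
grip_force 19.9676
```

The resistance vanished at yaw about 0.125, so that is the slot. I'll step back to its middle and pull gently.

Request:
move_arm(
  rows=[
    [0,0,0,0.02,1],
    [0,0,0,0,1],
    [0,0,0.5,0,1],
    [0,0,0.5,0,1],
    [0,0,0,0,1],
    [0,0,0,0,1],
  ],
)

```text
time: 12.45
tool_pos: [0.5511, -0.0845, 0.094]
tool_rot: [3.141, -0.0, 0.096]
contact_force: [3.4, -1.4, -3.1]
opening: 0.016
grip_force: 20.0
```

```bash
python3 o.py
```

```text
time 12.45
tool_pos [ 0.5511 -0.0845  0.094 ]
tool_rot [ 3.1414e+00 -2.0000e-04  9.5800e-02]
contact_force [ 3.402  -1.4437 -3.0863]
torque [-0.185  -0.4203  0.0814]
opening 0.016
grip_force 19.9665
```

Request:
move_arm(
  rows=[
    [0,0,0.5,0.01,1],
    [0,0,0.5,0,1],
    [0,0,0.5,0,1],
    [0,0,0.5,0,1],
    [0,0,0,0,1],
    [0,0,0,0,1],
  ],
)

```text
time: 13.05
tool_pos: [0.5511, -0.0845, 0.0963]
tool_rot: [3.141, -0.0, 0.106]
contact_force: [2.3, -1.1, -2.0]
opening: 0.0156
grip_force: 20.0
```

Sliding freely at about 2 N. I'll keep pulling.

Request:
move_arm(
  rows=[
    [0,0,0.5,0,1],
    [0,0,0.5,0,1],
    [0,0,0.5,0,1],
    [0,0,0.5,0,1],
    [0,0,0.5,0,1],
    [0,0,0,0,1],
    [0,0,0,0,1],
  ],
)

```text
time: 13.75
tool_pos: [0.551, -0.0845, 0.0988]
tool_rot: [3.141, -0.0, 0.106]
contact_force: [3.5, -1.4, -1.8]
opening: 0.0159
grip_force: 20.0
```

Request:
move_arm(
  rows=[
    [0,0,0.5,0,1],
    [0,0,0.5,0,1],
    [0,0,0.5,0,1],
    [0,0,0,0,1],
    [0,0,0,0,1],
  ],
)

```text
time: 14.25
tool_pos: [0.5511, -0.0845, 0.1003]
tool_rot: [3.141, -0.0, 0.106]
contact_force: [3.9, -1.9, -0.8]
opening: 0.0157
grip_force: 20.0
```

Request:
move_arm(
  rows=[
    [0,0,0.3,0,1],
    [0,0,0.3,0,1],
    [0,0,0.2,0,1],
    [0,0,0,0,1],
    [0,0,0,0,1],
  ],
)

```text
time: 14.75
tool_pos: [0.551, -0.0845, 0.1009]
tool_rot: [3.141, -0.0, 0.106]
contact_force: [4.6, -1.6, -3.2]
opening: 0.0158
grip_force: 20.0
```

Request:
move_arm(
  rows=[
    [0,0,0.3,0,1],
    [0,0,0,0,1],
    [0,0,0,0,1],
  ],
)

```text
time: 15.05
tool_pos: [0.551, -0.0845, 0.1009]
tool_rot: [3.142, 0.0, 0.106]
contact_force: [6.0, -2.3, -4.7]
opening: 0.0156
grip_force: 20.0
```

Request:
move_arm(
  rows=[
    [0.3,0,0.4,0,1],
    [0,0,0,0,1],
    [0,0,0,0,1],
    [0,0,0,0,1],
  ],
)

```text
time: 15.45
tool_pos: [0.551, -0.0845, 0.1009]
tool_rot: [-3.141, 0.001, 0.106]
contact_force: [4.6, -2.8, -7.4]
opening: 0.0159
grip_force: 20.0
```

```bash
python3 o.py
```

```text
time 15.45
tool_pos [ 0.551  -0.0845  0.1009]
tool_rot [-3.1414e+00  9.0000e-04  1.0580e-01]
contact_force [ 4.5871 -2.7933 -7.3758]
torque [-0.494  -0.9718  0.0056]
opening 0.0159
grip_force 19.9626
```

The knob is against its end stop at 10.1 mm. I'll ease the pull, open and retreat straight up.

Request:
move_arm(
  rows=[
    [0,0,-0.4,0,1],
    [0,0,-0.4,0,1],
    [0,0,0,0,1],
    [0,0,0,0,0.7],
    [0,0,0,0,0.4],
    [0,0,0,0,0],
    [0,0,0,0,-1],
    [0,0,0,0,-1],
    [0,0,0,0,-1],
    [0,0,0,0,-1],
    [0,0,0,0,-1],
    [0,0,0,0,-1],
  ],
)

```text
time: 16.65
tool_pos: [0.5512, -0.0844, 0.1008]
tool_rot: [3.142, 0.0, 0.106]
contact_force: [-0.5, 0.4, -0.1]
opening: 0.0754
grip_force: 0.0
```

Request:
move_arm(
  rows=[
    [0,0,10,0,-1],
    [0,0,25,0,-1],
    [0,0,25,0,-1],
    [0,0,10,0,-1],
    [-30,0,0,0,-1],
    [-40,0,0,0,-1],
    [-40,0,0,0,-1],
    [0,0,0,0,-1],
    [0,0,0,0,-1],
    [0,0,0,0,-1],
  ],
)

```text
time: 17.65
tool_pos: [0.4425, -0.0848, 0.1712]
tool_rot: [3.141, -0.002, 0.106]
contact_force: [-0.3, 0.2, -0.0]
opening: 0.0916
grip_force: 0.0
```

Run:
```python
exec(open("o.py").read())
shot("side","e3.png",(150,140,310,260),5)
```

```text
time 17.65
tool_pos [ 0.4425 -0.0848  0.1712]
tool_rot [ 3.1408e+00 -1.6000e-03  1.0570e-01]
contact_force [-0.3264  0.2332 -0.0181]
torque [ 0.0325  0.0232 -0.0286]
opening 0.0916
grip_force 0.0
```

View pics/e3.png

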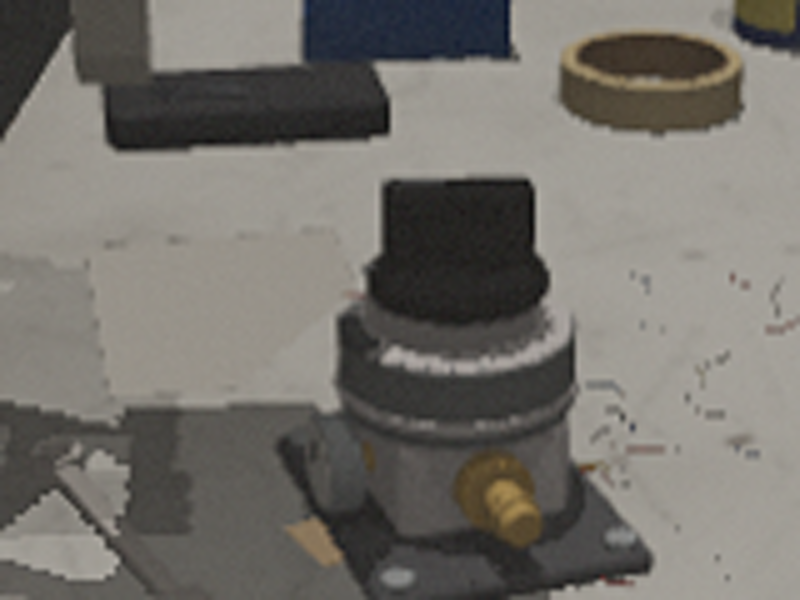

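The knob stands out: there is a visible gap under the skirt at about (455,325). The gripper is clear and the spanner is undisturbed, so I'll hand in.

```bash
python3 -c "
from cell import workorder
print(workorder.hand_in())"
```

```text
the job is handed in; nothing more can be done
None
```

The job is handed in: the knob was turned clockwise to the mark, the slot was felt about 0.27 rad past the mark's middle with a pull under 10 N, and the knob was drawn out to its 10 mm stop and stayed out after release; I did not press it to test the lock.

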